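# Pack the lock set into its tin

## Task

Pack this lock set into the open tin: the big padlock already stands askew in the middle of it, so make room there and stand the lock case and the door knob in the tin with it. All three must end upright, side by side in any order, flat on the tin's floor between its walls. Set them down gently without dropping them, and leave the other things on the bench where they are.

Things in the scene. Friction and masses are not known exactly. Their poses are not given: they have to be found in the camera images.
- tin: Open steel tin, fixed. Outside 72 (x) x 140 (y) x 34 high; walls and floor 4 thick: inside 64 x 132, floor at 4, rim at 34. Its lid is folded back on its +x side, sloping from the rim to the bench, out to 115 from the centre. Origin: centre of the underside; x across the tin, y along it, z up. The three things fit in one row along y with 10 to spare in all.
- padlock: The big padlock, standing in the tin, shackle up: brass block body 54 (x) x 30 (y) x 56 high, over it a steel shackle of 8 thick bar in the x-z plane, legs 34 apart, top at 90. Origin: centre of its underside; x along its width, z up. Grip it across its 54 width on the body above the tin's rim, or by the shackle.
- lock_case: Grey steel lock case, an upright block 56 (x) x 36 (y) x 85 high with a keyhole and a round brass follower on its wide faces. Origin: centre of its underside; x along its width, z up. In the tin its x must lie across the tin.
- door_knob: Steel door knob standing on its round rose: rose 56 across and 7 high, thin neck 26 across, then a round knob 53 across with straight sides from 42 to 66 above the underside, rounded off to the top at 75. Origin: centre of the rose's underside; z up.
- small_padlock: Bystander, not to be packed: a small padlock 36 x 18 x 58 high, standing on the bench. Origin: centre of its underside.
- plug_cylinder: Bystander: brass lock cylinder standing on end, 36 across, 39 high. Origin: centre of its underside.
- pliers: Bystander: pliers lying on the bench, 170 long, 13 high. Origin: under the joint.
- mallet: Bystander: hammer lying on the bench, 240 long. Origin: underside, at its middle.
- screwdriver: Bystander: screwdriver lying on the bench, 190 long. Origin: underside, at its middle.
- brass_strip: Bystander: flat brass bar 200 x 14 x 6 lying on the bench. Origin: centre of its underside.
Not all that is in view belongs to the job. What is shaped like the padlock but blue, green or purple is not meant.

How it is judged (in metres and radians):
At the end, for the whole second after the job is handed in: Big padlock, lock case and door knob stand in the tin: each origin within 20 mm (x) and 60 mm (y) of the tin's centre in the tin's frame, less than 4 mm above its inner floor (8 mm above the bench), within 0.1 rad of upright, at rest (below 0.02 m/s) (x of padlock in the frame of tin between -0.02 and 0.02 m and y of padlock in the frame of tin between -0.06 and 0.06 m and z of each of padlock, lock_case, door_knob in the frame of tin below 0.008 m and angle between each of padlock, lock_case, door_knob's own z axis and vertical below 0.1 rad and linear speed of each of padlock, lock_case, door_knob below 0.02 m/s and x of lock_case in the frame of tin between -0.02 and 0.02 m and y of lock_case in the frame of tin between -0.06 and 0.06 m and x of door_knob in the frame of tin between -0.02 and 0.02 m and y of door_knob in the frame of tin between -0.06 and 0.06 m); the robot touches nothing.
It fails at once if the padlock falls: faster than 0.6 m/s while the fingers do not hold it (linear speed of padlock above 0.6 m/s and contact force between the fingers and padlock below 0.1 N).
It fails at once if the lock case falls: faster than 0.6 m/s while the fingers do not hold it (linear speed of lock_case above 0.6 m/s and contact force between the fingers and lock_case below 0.1 N).
It fails at once if the door knob falls: faster than 0.6 m/s while the fingers do not hold it (linear speed of door_knob above 0.6 m/s and contact force between the fingers and door_knob below 0.1 N).
It fails at once if one of the other loose things on the bench is moved by more than 30 mm (distance of any of small_padlock, plug_cylinder, pliers, mallet, screwdriver, brass_strip from where it was at the start of the episode above 0.03 m).
It also fails if it takes over 61 s, if anything falls off the work surface, if the arm or the gripper's body presses on something with over 40 N, if the wrist force passes 120 N, or if a joint passes its speed limit or range.

## Robot

A 6-joint arm with a two-finger parallel gripper is mounted at the origin on the work surface. World frame = base frame: x ahead of the robot, y to its left, z up, the work surface at z = 0. Lengths are in mm, angles in rad, forces in N, time in s.
With the tool pointing down it reaches from about 275 to 825 mm from the base axis. Payload 4.9 kg.
Tool frame: the origin (TCP) lies at the very end of the fingers, on their centre line; the grasp point (between the pads) lies 19 mm behind it; z points along the fingers, y is the line along which they close (so a half turn about z gives the same grasp; the last joint's range is limited). The gripper opens to 85 mm and grips with 20 to 120 N. Pads are 22 mm wide; open, the fingers measure 114 mm over their backs; the gripper's body (76 mm by 85 mm) begins 54 mm behind the grasp point. The pads swing forward as they close: fully open they stand 13 mm farther back than shut.
Start: joints at [-1.258, 0.326, -0.193, 1.052, 0, 1.437], TCP at [237.659, -496.021, 231.281] pointing down, gripper open.
Joint ranges: [-2.65, 2.65], [-0.97, 1.79], [-1.3, 1.35], [-1.93, 2.1], [-1.47, 1.37], [-3.14, 3.14]. Speed limits (rad/s): [2.57, 2.57, 3.14, 3.14, 3.14, 3.14].

## Interface

Orientations are given as [roll, pitch, yaw] about the fixed x, y, z axes, in that order (R = Rz(yaw) Ry(pitch) Rx(roll)).
In Python, from bench import bot, solve_ik, imaging gives the robot as it stands. Calls block until the motion is done:
- bot.move_ptp(position, orientation): joint-space move of the TCP to a pose.
- bot.movel(position, rot=None, max_speed=150, threshold=None): straight line of the TCP; rot=None keeps the orientation; max_speed is the mean speed in mm/s. With threshold (N) it stops when the force on the tool has changed by that much, and returns True; else False.
- bot.move_j(angles): joint-space move.
- bot.grip(opening, effort=None): opening from 0.0 (shut) to 1.0 (fully open); effort is the grip in N (None keeps the last); returns when the fingers have stopped.
- bot.dwell(seconds).
- solve_ik(position, orientation): joint angles nearest the present ones, or None.
- bot.get_state(): the state.
- imaging.capture(name): name is "scene" or "side" or "wrist"; returns the picture (480x640x3 uint8, blue, green, red); there is no depth.
- imaging.camera_model(name): a dict with "K" (3x3 intrinsics, pixels), "k1" (the pictures are not rectified: a ray, as slopes to the right and down, at radius r is drawn at 1 + k1 r^2 times it, then the intrinsics apply), "position" and "rotation" of the camera in the world. Camera axes: x right, y up, looking along -z (the intrinsics and any distortion apply to the point x, -y, -z); pixel columns grow to the right and rows downward; lengths in mm; the calibration is good to about 2 mm. A picture is of the moment at which its call begins: read the wrist's pose just before it. camera_model takes no time and is no camera call; for the wrist camera it gives the pose at the moment of the call.
A pose or a line that the arm cannot do raises bot.IKError and nothing moves.
- bot.sign_off(): hands the job in; it is judged then, once.
The state is a dict: "t": time; "qpos": joint angles; "joint_velocities": joint speeds; "effort": joint torques, N m; "tcp_pos": TCP position; "orientation": TCP orientation; "contact_force": force on the tool from outside, world axes, zero at the start; "wrist_torque": the same for the moment, N m; "opening": opening from 0.0 (shut) to 1.0 (fully open); "gripper_force": force on a finger pad.
Only numpy, scipy, OpenCV 4.12 (cv2) and the standard library are available. Lean on these libraries where they do the work, as an engineer would, in place of code of your own. Each camera call takes 0.05 s, during which the arm holds its last target. There are 200 camera calls.

## Working session

There is one attempt and no reset: what is moved stays moved. The work goes in short steps, each a Python script; the robot and the scene stay as the last script left them, time stands still between calls to the robot, and variables do not carry over. Pictures are saved under pics/ and viewed, at most 10 in all, crops included, and the job is handed in when it is done.

```bash
mkdir -p pics; ls; cat > h.py <<'E'
import numpy as np, cv2
from bench import bot, solve_ik, imaging
def ray(cam,u,v):
    K=np.array(cam["K"]);k=cam["k1"]
    p=cv2.undistortPoints(np.array([[[u,v]]],float),K,np.array([k,0,0,0.]))[0,0]
    d=np.array(cam["rotation"])@np.array([p[0],-p[1],-1.])
    return np.array(cam["position"],float),d/np.linalg.norm(d)
def onz(cam,u,v,z):
    o,d=ray(cam,u,v); return (o+d*(z-o[2])/d[2]).round(1)
def proj(cam,P):
    K=np.array(cam["K"]);q=np.array(cam["rotation"]).T@(np.array(P,float)-np.array(cam["position"]))
    s=np.array([q[0],-q[1]])/-q[2]; s=s*(1+cam["k1"]*(s@s)); return (K@np.r_[s,1])[:2].round(1)
E
python3 - <<'E'
from h import *
for n in ("scene","side"):
    cv2.imwrite(f"pics/{n}0.png",imaging.capture(n)); c=imaging.camera_model(n); print(n,np.array(c["K"]).round(0).tolist(),c["k1"],np.array(c["position"]).round(),np.array(c["rotation"]).round(2).tolist())
print(bot.get_state())
E
```

```text
pics
scene [[463.0, 0.0, 322.0], [0.0, 463.0, 248.0], [0.0, 0.0, 1.0]] -0.028243631883116405 [ 978. -629.  795.] [0.78, -0.01, 0.62]
side [[479.0, 0.0, 322.0], [0.0, 479.0, 235.0], [0.0, 0.0, 1.0]] -0.03067644157418743 [466. 754. 738.] [0.83, 0.0, -3.04]
{'t': 0.1, 'qpos': array([-1.25824638e+00,  3.26849611e-01, -1.93446555e-01,  1.05199741e+00,
       -1.08678184e-05,  1.43655772e+00]), 'joint_velocities': array([-0.00062102, -0.00224406,  0.00317346,  0.00079964, -0.00051474,
        0.00116549]), 'effort': array([ 1.80958883e-03, -4.44239938e+01,  2.63037890e+01,  7.95710657e-03,
        3.77050924e-05,  1.07554644e-05]), 'tcp_pos': array([ 237.47299732, -495.5390704 ,  230.60527691]), 'orientation': array([-3.14010742e+00, -1.89615594e-04,  4.46788420e-01]), 'contact_force': array([ 0.96054204, -0.06966724,  0.35323481]), 'wrist_torque': array([-0.01721403,  0.0267651 ,  0.01605407]), 'gripper_force': 0.0, 'opening': 0.9991828002332388}
```

View pics/scene0.png

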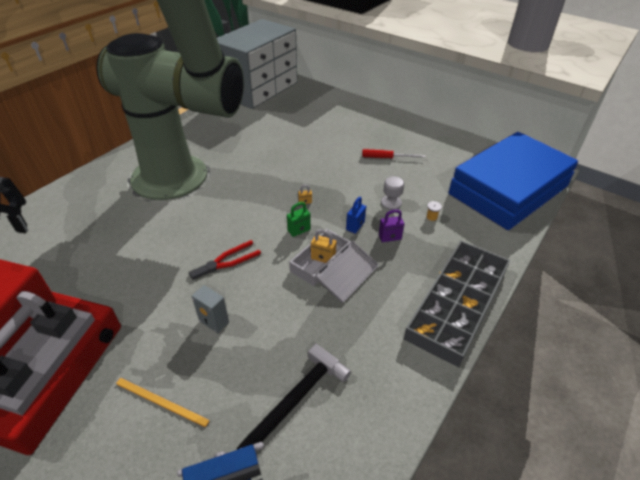

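View pics/side0.png

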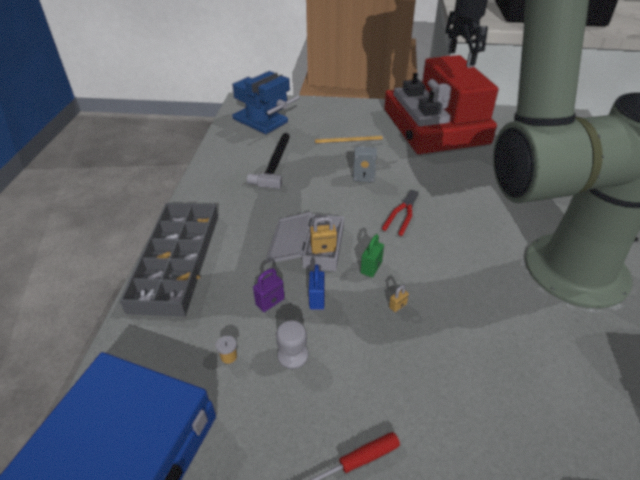

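Scene picture candidates: brass padlock in the tin (323,247), small brass padlock (305,196), green (298,219), blue (356,215), purple (391,226). The one in the tin fits. The lock case is at (211,308), the knob at (393,192) and the plug cylinder at (434,211). In the side picture they are at: padlock (323,240), case (364,162), knob (292,343).

```bash
cat >> h.py <<'E'
def tri(a,b):
    S,D=imaging.camera_model("scene"),imaging.camera_model("side")
    o1,d1=ray(S,*a);o2,d2=ray(D,*b)
    t=np.linalg.lstsq(np.c_[d1,-d2],o2-o1,rcond=None)[0]
    p,q=o1+t[0]*d1,o2+t[1]*d2
    return ((p+q)/2).round(1),np.linalg.norm(p-q).round(1)
E
python3 - <<'E'
from h import *
print("pad",tri((323,247),(323,240)));print("case",tri((211,308),(364,162)));print("knob",tri((393,192),(292,343)))
print("plug",tri((434,211),(228,350)),"small",tri((305,198),(398,298)))
for n,a,b in (("green",(298,219),(372,258)),("blue",(356,217),(317,289)),("purple",(391,226),(268,288))): print(n,tri(a,b))
S,D=imaging.camera_model("scene"),imaging.camera_model("side")
for p in ((291,264),(322,290),(374,264),(343,301)): print(onz(S,*p,34))
w=imaging.camera_model("wrist");s=bot.get_state();print(np.array(w["position"])-s["tcp_pos"],np.array(w["rotation"]).round(2),np.array(w["K"]).round())
a=imaging.capture("scene")[215:315,270:390];b=imaging.capture("side")[190:290,250:370]
cv2.imwrite("pics/crop0.png",np.hstack([cv2.resize(x,(400,333),interpolation=2) for x in (a,b)]))
E
```

```text
Traceback (most recent call last):
  File "h.py", line 16, in tri
    t=np.linalg.lstsq(np.c_[d1,-d2],o2-o1,rcond=None)[0]
      ~~~~~~~~~~~~~~~^^^^^^^^^^^^^^^^^^^^^^^^^^^^^^^^
numpy.linalg.LinAlgError: Incompatible dimensions
```

```bash
sed -i 's/np.array(cam\["rotation"\])/Rm(cam)/g; s/^def ray/from scipy.spatial.transform import Rotation\ndef Rm(cam): return Rotation.from_euler("xyz",cam["rotation"]).as_matrix()\ndef ray/' h.py
cat > a.py <<'E'
from h import *
print("pad",tri((323,247),(323,240)));print("case",tri((211,308),(364,162)));print("knob",tri((393,192),(292,343)))
print("plug",tri((434,211),(228,350)),"small",tri((305,198),(398,298)))
for n,a,b in (("green",(298,219),(372,258)),("blue",(356,217),(317,289)),("purple",(391,226),(268,288))): print(n,tri(a,b))
S,D=imaging.camera_model("scene"),imaging.camera_model("side")
for p in ((291,264),(322,290),(374,264),(343,301)): print(onz(S,*p,34))
w=imaging.camera_model("wrist");s=bot.get_state();print(np.array(w["position"])-s["tcp_pos"],Rm(w).round(2),np.array(w["K"]).round())
a=imaging.capture("scene")[215:315,270:390];b=imaging.capture("side")[190:290,250:370]
cv2.imwrite("pics/crop0.png",np.hstack([cv2.resize(x,(400,333),interpolation=2) for x in (a,b)]))
E
python3 a.py
```

```text
pad (array([543.5,  -1.1,  33.1]), np.float64(3.7))
case (array([ 468.6, -288.4,   47.3]), np.float64(0.8))
knob (array([572.4, 272.4,  36.9]), np.float64(1.2))
plug (array([686.7, 286.9,  19.4]), np.float64(3.5)) small (array([384.9, 134.2,  16.5]), np.float64(2.0))
green (array([436.3,  42.5,  32.4]), np.float64(4.1))
blue (array([543.4, 137.5,  29.3]), np.float64(1.1))
purple (array([636.2, 151.6,  38.2]), np.float64(1.4))
[515.6 -88.4  34. ]
[ 615.7 -108.7   34. ]
[665.9  21.9  34. ]
[ 668.4 -107.    34. ]
[ 65.22731234  30.89858859 143.1934994 ] [[ 0.43  0.87  0.25]
 [-0.9   0.41  0.12]
 [-0.   -0.28  0.96]] [[358.   0. 315.]
 [  0. 358. 240.]
 [  0.   0.   1.]]
```

View pics/crop0.png

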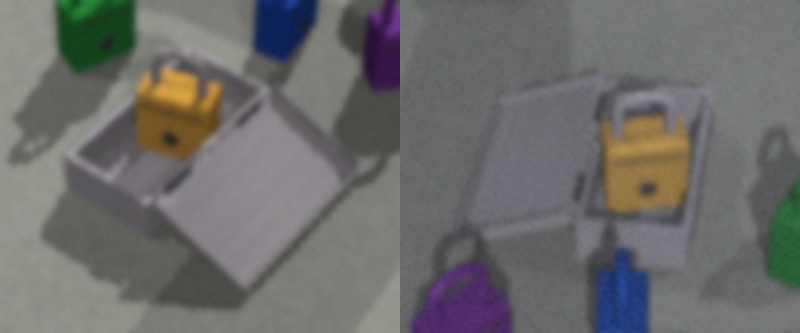

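The crop confirms that the brass padlock stands askew in the tin. Next is the wrist view from above the tin.

```bash
python3 - <<'E'
from h import *
for yaw in (np.pi/2,-np.pi/2,0): 
    for p in ((545,40,200),(468,-288,200),(572,272,200)):
        q=solve_ik(p,[np.pi,0,yaw]); print(yaw,p,None if q is None else q.round(2))
bot.move_ptp([545,40,200],[np.pi,0,np.pi/2])
bot.dwell(.3)
w=imaging.camera_model("wrist");im=imaging.capture("wrist");cv2.imwrite("pics/w1.png",im)
import pickle;pickle.dump(w,open("w1.pkl","wb"))
s=bot.get_state();print(s["t"],s["tcp_pos"],s["orientation"],w["position"])
E
```

```text
1.5707963267948966 (545, 40, 200) [-0.06  0.34 -0.25  0.98  0.    1.51]
1.5707963267948966 (468, -288, 200) [-0.69  0.35 -0.24  0.98  0.    0.88]
1.5707963267948966 (572, 272, 200) [ 0.33  0.5  -0.    1.06  0.    1.9 ]
-1.5707963267948966 (545, 40, 200) [-0.06  0.34 -0.25  0.98  0.   -1.63]
-1.5707963267948966 (468, -288, 200) [-0.69  0.35 -0.24  0.98  0.   -2.26]
-1.5707963267948966 (572, 272, 200) [ 0.33  0.5  -0.    1.06  0.   -1.24]
0 (545, 40, 200) [-0.06  0.34 -0.25  0.98  0.    3.08]
0 (468, -288, 200) [-0.69  0.35 -0.24  0.98  0.    2.46]
0 (572, 272, 200) [ 0.33  0.5  -0.    1.06  0.   -2.81]
2.7583 [545.02272669  39.6622025  200.00514607] [-3.14158579e+00 -2.93537602e-05  1.57012524e+00] [545.65814882 111.28894872 343.20801357]
```

View pics/w1.png

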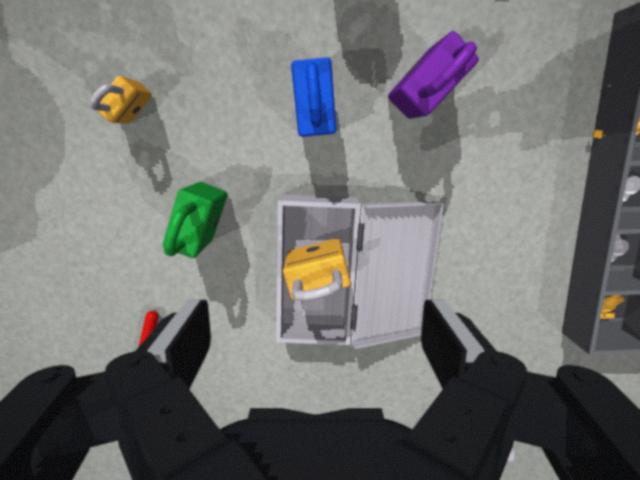

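Wrist view: the tin rim corners are near (279,202), (359,200), (353,342) and (277,343), so tin yaw is about 0 with the lid at +x. The padlock body is around (317,268), turned a little. I'll enlarge that part.

```bash
python3 - <<'E'
from h import *
im=cv2.imread("pics/w1.png")[190:355,265:375]
big=cv2.resize(im,None,fx=3.6,fy=3.6,interpolation=cv2.INTER_CUBIC)
for i in range(0,165,20): cv2.putText(big,str(190+i),(0,int(i*3.6)+8),0,.35,(0,0,255),1)
for i in range(0,110,20): cv2.putText(big,str(265+i),(int(i*3.6),10),0,.35,(255,0,0),1)
cv2.imwrite("pics/w1c.png",big)
E
```

```text
(no output)
```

View pics/w1c.png

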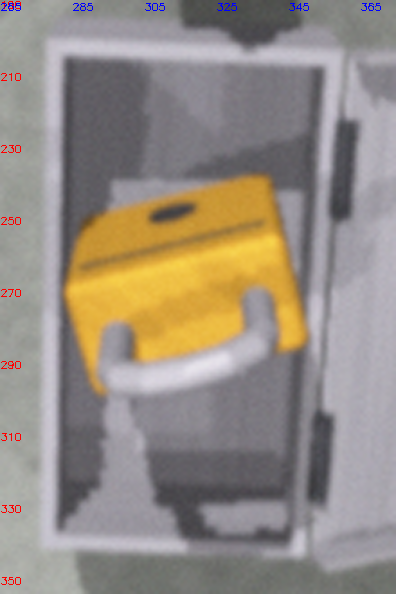

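```bash
python3 - <<'E'
from h import *
import pickle;w=pickle.load(open("w1.pkl","rb"))
f=lambda x,y,z: onz(w,265+x/3.6,190+y/3.6,z)
P=np.array([f(66,290,60),f(278,233,60),f(308,343,60),f(98,394,60)]);print(P,P.mean(0));
e=P[1]-P[0]+P[2]-P[3];print("yaw",np.arctan2(e[1],e[0]),np.linalg.norm(e)/2,np.linalg.norm(P[3]-P[0]))
T=np.array([f(47,38,34),f(345,50,34),f(306,556,34),f(42,548,34)]);print(T,T.mean(0))
e=T[0]-T[3]+T[1]-T[2];print("tin yaw",np.arctan2(-e[0],e[1]),np.linalg.norm(e)/2, np.linalg.norm(T[1]-T[0]))
I=np.array([f(65,57,34),f(324,66,34),f(290,538,34),f(62,530,34)]);print(I,I.mean(0))
E
```

```text
[[518.3   0.9  60. ]
 [567.8  15.   60. ]
 [575.5 -12.6  60. ]
 [525.3 -25.8  60. ]] [546.725  -5.625  60.   ]
yaw 0.2672702059346879 51.68505586724273 27.60235497199469
[[512.9  56.   34. ]
 [585.2  53.   34. ]
 [579.3 -86.9  34. ]
 [507.3 -84.3  34. ]] [546.175 -15.55   34.   ]
tin yaw -0.04101909150810573 140.21794642626887 72.3622138964806
[[517.2  51.3  34. ]
 [580.2  49.   34. ]
 [574.8 -81.3  34. ]
 [512.9 -78.8  34. ]] [546.275 -14.95   34.   ]
```

```bash
cat >> h.py <<'E'
TC=np.array([546.2,-15.4]);TY=-0.041
def tin(x,y,z): 
    c,s=np.cos(TY),np.sin(TY); return [TC[0]+c*x-s*y,TC[1]+s*x+c*y,z]
DN=lambda a:[np.pi,0,np.pi/2+a]
def st(m=""):
    s=bot.get_state();print(m,"t",round(s["t"],2),s["tcp_pos"].round(1),s["orientation"].round(3),"F",s["contact_force"].round(1),"op",round(s["opening"],3),"gf",round(s["gripper_force"],1))
def snap(name,cam="wrist"):
    import pickle
    w=imaging.camera_model(cam);im=imaging.capture(cam);cv2.imwrite(f"pics/{name}.png",im);pickle.dump(w,open(f"{name}.pkl","wb"));return im
E
python3 - <<'E'
from h import *
bot.move_ptp([546.7,-5.6,110],DN(.267))
bot.movel([546.7,-5.6,37],DN(.267),max_speed=100);st("down")
bot.grip(0.3,60);st("grip")
bot.movel([546.7,-5.6,44],DN(.267),max_speed=50);st("lift")
bot.movel(tin(0,49.5,44),DN(TY),max_speed=50);st("shift")
print(bot.movel(tin(0,49.5,35.5),max_speed=20,threshold=6));st("set")
E
```

```text
down t 4.12 [547.4  -5.6  37.7] [3.14  0.    1.838] F [-0.1 -0.2  0.3] op 1.003 gf 0.0
grip t 4.53 [547.1  -5.9  37.9] [3.141e+00 1.000e-03 1.838e+00] F [-1.6 -0.1  5.3] op 0.614 gf 64.9
lift t 4.82 [546.7  -5.6  44.1] [ 3.141 -0.     1.838] F [ 0.4  0.2 -4.1] op 0.618 gf 63.7
shift t 5.76 [548.1  33.9  43.9] [-3.141  0.     1.53 ] F [ 0.6 -0.  -5.1] op 0.617 gf 63.7
True
set t 6.12 [548.5  33.8  37.9] [3.141 0.    1.53 ] F [-1.   0.2  4.2] op 0.614 gf 64.7
```

```bash
python3 - <<'E'
from h import *
bot.grip(1.0);st("open")
p=tin(0,49.5,200);bot.movel(p,max_speed=250)
snap("w2");st()
bot.move_ptp([468,-245,200],DN(0));bot.dwell(.2);st();snap("w3")
a=cv2.imread("pics/w2.png");b=cv2.imread("pics/w3.png")
cv2.imwrite("pics/w23.png",np.hstack([cv2.resize(a[190:390,240:400],None,fx=2.5,fy=2.5,interpolation=2),cv2.resize(b[190:390,240:400],None,fx=2.5,fy=2.5,interpolation=2)]))
E
```

```text
open t 6.56 [547.   34.1  36.7] [-3.139 -0.     1.53 ] F [0.8 0.5 0.1] op 0.999 gf 0.0
 t 7.41 [547.   34.1 198.2] [-3.136 -0.     1.53 ] F [-0.4  0.5 -0. ] op 0.999 gf 0.0
 t 8.72 [ 468.6 -243.9  200. ] [ 3.142 -0.     1.573] F [ 0.1 -0.1  0.3] op 0.999 gf 0.0
```

View pics/w23.png

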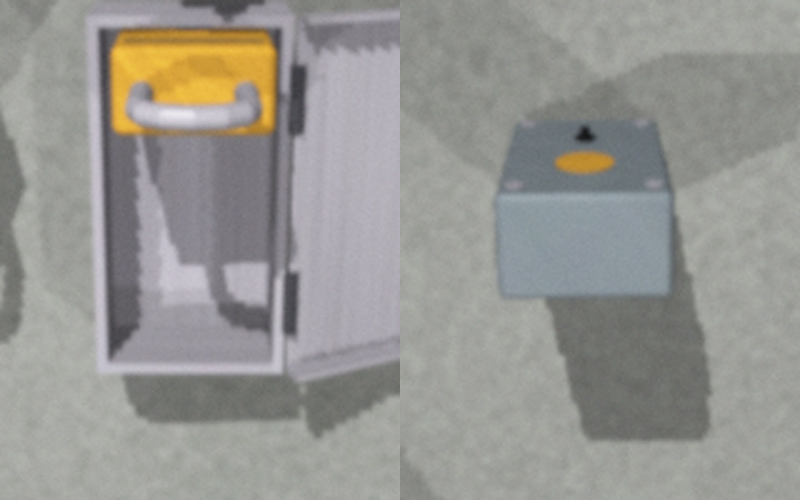

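The left half shows the padlock square at the +y end, with the near top edge from (114,133) to (275,134). In the right half the case top has corners (98,193), (271,193), (270,296) and (102,296).

```bash
python3 - <<'E'
from h import *
import pickle;w=pickle.load(open("w3.pkl","rb"));v=pickle.load(open("w2.pkl","rb"))
f=lambda c,x,y,z: onz(c,240+x/2.5,190+y/2.5,z)
P=np.array([f(w,98,193,85),f(w,271,193,85),f(w,270,296,85),f(w,102,296,85)]);print(P,P.mean(0))
e=P[1]-P[0]+P[2]-P[3];print("yaw",np.arctan2(e[1],e[0]),np.linalg.norm(e)/2)
c,s=np.cos(TY),np.sin(TY)
loc=lambda p:(np.array([[c,s],[-s,c]])@(p[:2]-TC)).round(1)
for q in ((114,133),(275,134),(113,43),(272,43)): print("pad",loc(f(v,*q,60)))
for q in ((88,14),(292,14),(282,374),(98,373)): print("rim",loc(f(v,*q,34)))
E
```

```text
[[ 441.2 -270.    85. ]
 [ 494.4 -269.9   85. ]
 [ 495.  -304.9   85. ]
 [ 441.6 -305.    85. ]] [ 468.05 -287.45   85.  ]
yaw 0.0018761704064943472 53.30009380854786
pad [-25.5  35.4]
pad [27.5 35.1]
pad [-25.1  65.5]
pad [25.7 65.5]
rim [-35.8  70.5]
rim [34.7 70.6]
rim [ 35.3 -70.6]
rim [-36.4 -70.4]
```

```bash
python3 - <<'E'
from h import *
x,y=468.05,-287.5
bot.movel([x,y,130],DN(.002),max_speed=200)
bot.movel([x,y,45],max_speed=120);st("down")
bot.grip(0.3,90);st("grip")
bot.movel([x,y,165],max_speed=150);st("lift")
bot.move_ptp(tin(0,14.5,165),DN(TY));bot.dwell(.3);st("above")
bot.movel(tin(0,14.5,105),max_speed=120);st();snap("w4");snap("s4","side");snap("c4","scene")
a=cv2.imread("pics/w4.png")[140:480,150:490];b=cv2.imread("pics/s4.png")[180:280,270:370]
cv2.imwrite("pics/w4c.png",np.hstack([a,cv2.resize(b,(340,340),interpolation=2)]))
E
```

```text
down t 10.19 [ 468.7 -287.8   45.9] [3.140e+00 1.000e-03 1.573e+00] F [0.3 0.5 0.4] op 1.001 gf 0.0
grip t 10.58 [ 468.5 -288.1   46.1] [3.141e+00 1.000e-03 1.573e+00] F [-1.5  0.3  6.2] op 0.641 gf 96.5
lift t 11.53 [ 467.3 -286.9  163.8] [-3.140e+00 -1.000e-03  1.573e+00] F [-1.2  0.3 -4.4] op 0.644 gf 95.5
above t 12.97 [546.8  -1.9 165. ] [3.142 0.    1.528] F [-0.4 -0.3 -4.1] op 0.643 gf 95.5
 t 13.62 [547.2  -1.  105.4] [3.141 0.    1.53 ] F [ 0.5 -0.3 -3.1] op 0.644 gf 95.5
```

View pics/w4c.png

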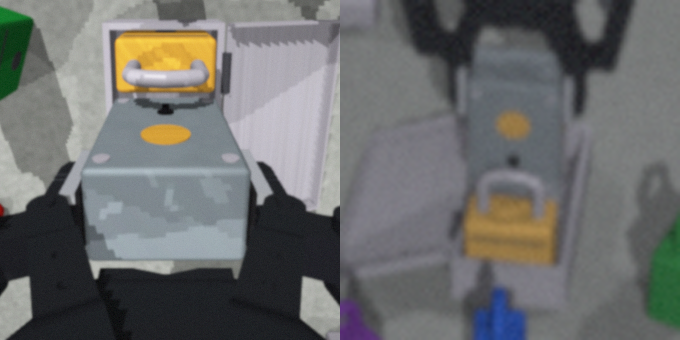

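```bash
python3 - <<'E'
from h import *
import pickle;w=pickle.load(open("w4.pkl","rb"))
c,s=np.cos(TY),np.sin(TY)
loc=lambda p:(np.array([[c,s],[-s,c]])@(p[:2]-TC)).round(1)
A=[loc(onz(w,150+x,140+y,144.4)) for x,y in ((86,170),(247,169),(245,258),(87,260))]; print(A)
cy=np.mean([a[1] for a in A]);print(cy,np.mean([a[0] for a in A]))
ty=14.5
bot.movel(tin(0,ty,60),max_speed=80);st()
print(bot.movel(tin(0,ty,47.5),max_speed=25,threshold=7));st("set")
E
```

```text
[array([-24.6,  32. ]), array([27. , 32.3]), array([28.5, -1.6]), array([-26.4,  -2.5])]
15.049999999999999 1.125
 t 14.48 [547.1  -1.   60.2] [3.141 0.    1.53 ] F [ 0.2  0.4 -5. ] op 0.642 gf 95.5
True
set t 14.93 [547.1  -0.9  50.1] [3.141 0.    1.53 ] F [-1.2  1.2  4.8] op 0.641 gf 96.1
```

```bash
python3 - <<'E'
from h import *
bot.grip(1.0)
bot.movel(tin(0,14.5,200),max_speed=250);snap("w5");st()
bot.move_ptp([572,310,200],DN(0));bot.dwell(.3);st();snap("w6")
a=cv2.imread("pics/w5.png");b=cv2.imread("pics/w6.png")
g=lambda i:cv2.resize(i[150:390,240:400],None,fx=2.5,fy=2.5,interpolation=2)
cv2.imwrite("pics/w56.png",np.hstack([g(a),g(b)]))
E
```

```text
t 16.15 [545.6  -0.7 198.3] [-3.136e+00 -1.000e-03  1.530e+00] F [ 0.6 -0.3 -0.5] op 1.0 gf 0.0
 t 17.64 [572.4 309.  200.2] [ 3.141 -0.     1.569] F [ 0.8  0.2 -1.2] op 0.996 gf 0.0
```

View pics/w56.png

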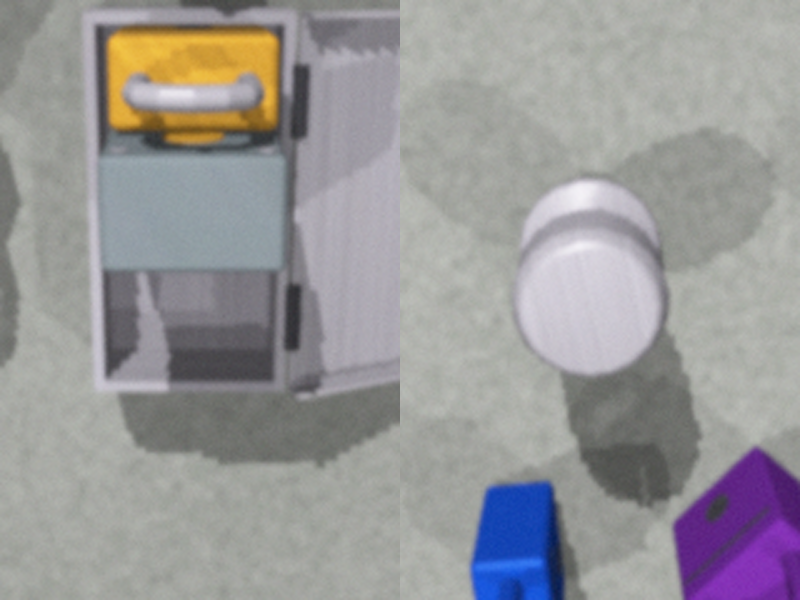

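The left half shows the case level next to the padlock, with its lower top edge from (103,268) to (283,267). In the right half the knob silhouette runs x 114–266 at row 297, with its bottom at row 375 and the rose's near edge at (190,177).

```bash
python3 - <<'E'
from h import *
import pickle;v=pickle.load(open("w5.pkl","rb"));w=pickle.load(open("w6.pkl","rb"))
c,s=np.cos(TY),np.sin(TY)
loc=lambda p:(np.array([[c,s],[-s,c]])@(p[:2]-TC)).round(1)
f=lambda c,x,y,z: onz(c,240+x/2.5,150+y/2.5,z)
print("case edges",[loc(f(v,*q,89)) for q in ((103,268),(283,267),(101,155),(287,153))])
print("pad near edge",[loc(f(v,*q,60)) for q in ((112,130),(277,131))],"rim",[loc(f(v,*q,34)) for q in ((98,389),(285,388))])
print("knob sides",f(w,114,297,66),f(w,266,297,66),"far",f(w,190,375,66),f(w,190,375,70),"rose near",f(w,190,177,0),"rose sides",f(w,119,232,7),f(w,259,225,7))
E
```

```text
case edges [array([-26.3,  -1.7]), array([27.5, -1.3]), array([-26. ,  32.8]), array([27.7, 33.4])]
pad near edge [array([-25.1,  34.8]), array([27.3, 34.4])] rim [array([-35.3, -69.2]), array([ 35.5, -68.7])]
knob sides [548.2 274.2  66. ] [598.4 274.1  66. ] far [573.3 245.8  66. ] [573.3 247.8  70. ] rose near [573.4 299.2   0. ] rose sides [545.5 278.7   7. ] [600.4 281.5   7. ]
```

```bash
python3 - <<'E'
from h import *
x,y=573.2,271.8
bot.movel([x,y,120],DN(0),max_speed=200)
bot.movel([x,y,35.5],max_speed=100);st("down")
bot.grip(0.3,60);st("grip")
bot.movel([x,y,165],max_speed=150);st("lift")
bot.move_ptp(tin(0.5,-34.5,165),DN(TY));bot.dwell(.3);st("above")
bot.movel(tin(0.5,-34.5,85),max_speed=120);st();snap("w7");snap("s7","side");snap("c7","scene")
a=cv2.imread("pics/w7.png")[140:480,150:490];b=cv2.imread("pics/c7.png")[190:310,270:390]
cv2.imwrite("pics/w7c.png",np.hstack([a,cv2.resize(b,(340,340),interpolation=2)]))
E
```

```text
down t 19.27 [573.8 272.   36.2] [ 3.14  -0.     1.571] F [-0.3  0.5 -0. ] op 0.999 gf 0.0
grip t 19.69 [573.5 272.   36.6] [ 3.141 -0.     1.571] F [-2.5 -1.   5.8] op 0.598 gf 62.5
lift t 20.71 [572.4 271.5 163.7] [-3.139e+00  1.000e-03  1.571e+00] F [-0.6 -0.4 -3.2] op 0.593 gf 62.9
above t 22.23 [545.5 -49.  164.9] [-3.142 -0.     1.531] F [-0.3 -0.5 -2.8] op 0.593 gf 62.9
 t 23.05 [545.9 -50.   85.6] [3.141 0.    1.53 ] F [ 0.2 -0.1 -3. ] op 0.593 gf 62.9
```

View pics/w7c.png

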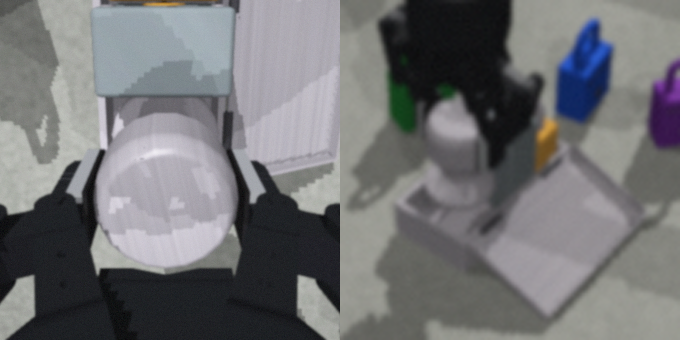

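The knob hangs upright, centred at crop (166,200) over the free slot, with the case at (163,50). I'll lower it.

```bash
python3 - <<'E'
from h import *
bot.movel(tin(0.5,-34.5,50),max_speed=50,threshold=12);st()
print(bot.movel(tin(0.5,-34.5,38),max_speed=20,threshold=6));st("set")
E
```

```text
t 24.05 [545.5 -49.9  50.1] [3.141 0.    1.53 ] F [-0.6 -0.3 -3.2] op 0.596 gf 62.9
True
set t 24.55 [545.3 -49.9  40.6] [3.141 0.    1.53 ] F [-1.4  0.1  5. ] op 0.593 gf 63.5
```

It stopped at 40.6, exactly floor height. I'll release, rise and check.

```bash
python3 - <<'E'
from h import *
bot.grip(1.0)
bot.movel(tin(0.5,-34.5,210),max_speed=200);bot.dwell(.3);a=snap("w8")[150:480,150:480];b=snap("c8","scene")[170:310,270:410];st()
cv2.imwrite("pics/w8c.png",np.hstack([a,cv2.resize(b,(330,330),interpolation=2)]))
E
```

```text
t 26.39 [545.1 -49.8 209.6] [-3.138e+00 -1.000e-03  1.530e+00] F [ 0.6 -0.5  0.4] op 0.998 gf 0.0
```

View pics/w8c.png

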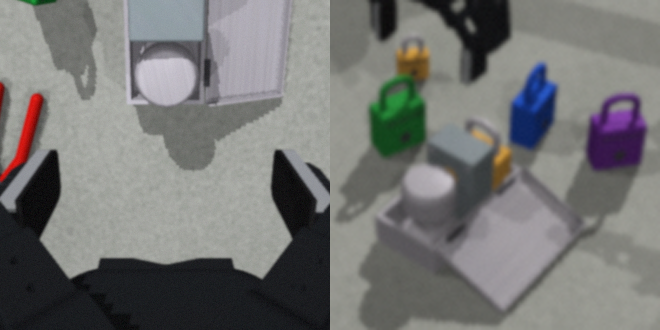

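All three stand upright in a row in the tin: knob at crop (165,75), case at (165,20) and padlock behind it. The gripper is clear and the bystanders are undisturbed.

```bash
python3 -c "
from bench import bot; print(bot.sign_off())"
```

```text
the job is handed in; nothing more can be done
None
```

I handed the job in at about 26 s: padlock, lock case and door knob stand upright in one row on the tin's floor, the gripper is clear, and the other things look undisturbed; sign-off returned no verdict.

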